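Refit the strainer in the slip mixer's filling port

ROBOT

A 6-joint arm with a two-finger parallel gripper is mounted at the origin on a cart in front of the work surface, level with it; the furniture and walls round the work are solid. World frame = base frame: x ahead of the robot, y to its left, z up, the work surface at z = 0. Lengths are in mm, angles in rad, forces in N, time in s.
With the tool pointing down it reaches from about 400 to 925 mm from the base axis. Payload 12.5 kg.
Tool frame: the origin (TCP) lies on the mounting face of the last link; the fingertips stand 190 mm ahead of it and the grasp point (between the pads) lies 171 mm ahead of it (env.grasp_offset is the distance from the TCP to the grasp point, in mm); z points along the fingers, y is the direction in which the jaws open and shut (so a half turn about z gives the same grasp; the last joint's range is limited). The gripper opens to 95 mm and grips with 3 to 60 N. Pads are 20 mm wide; open, the fingers measure 119 mm over their backs; the gripper's body (75 mm by 180 mm) begins 59 mm behind the grasp point.
Start: joints at [-1.421, 0.491, 1.559, -0, 1.092, -0.106], TCP at [158.157, -604.658, 404.761] pointing down, gripper open.
Joint ranges: [-3.1, 3.1], [-0.84, 2.19], [0.05, 2.79], [-1.13, 4.28], [0.06, 2.93], [-2.69, 2.69]. Speed limits (rad/s): [2.22, 2.22, 2.79, 3.14, 3.14, 3.14].

INTERFACE

Orientations are given as [roll, pitch, yaw] about the fixed x, y, z axes, in that order (R = Rz(yaw) Ry(pitch) Rx(roll)).
In Python, from cell import env, viewer gives the robot as it stands.
- The arm moves only by the tool play_rows, never from a script. Its argument "increments" is a list of rows, each an object of numbers: "dx", "dy", "dz": the shift along the tool's x, y, z in mm; "rx", "ry", "rz": the turn, a rotation vector about the tool's x, y, z in units of 6 degrees (1.0 is 6 degrees). A call has 1 to 8 rows; each row is the pose to reach, as a shift and turn from the pose measured when the call began, along the tool's axes at that moment; what a row does not reach only later rows make up. A row lasts 1/12 s, in which the tool goes at most 41.7 mm and 7.16 degrees, less where a joint would pass 70% of its speed; a pose out of reach is approached as far as the arm can. A call with a gripper value outside its range is refused whole. "fingers" is the opening, from 0 (shut) to 1 (fully open), set as the call begins (left out, the last holds). The fingers move at their own pace and stop on an object; the grip force is fixed at half the most. Time passes only in rows, so rows that repeat a pose let the fingers close. It gives the time, the measured TCP pose, the force and the opening at its end, in the units of the state.
- env.state(): the state, without advancing time (a new reading comes with each control period).
- viewer.read_camera(name): name is "scene" or "side" or "wrist"; returns a dict with "image" (384x512x3 uint8, red, green, blue), "fx", "fy", "cx", "cy" (pixels), "rvec" (rotation vector, rad) and "tvec" (3), from world to camera coordinates, as OpenCV has them. Camera axes: x right, y down, z forward; pixel columns grow to the right and rows downward; lengths in mm; the calibration is good to about 2 mm. A picture is of the moment at which its call begins. There is no depth.
- env.job_done(): hands the job in, once; it reports no verdict.
The state is a dict: "t": time; "joints": joint angles; "qvel": joint speeds; "tau": joint torques, N m; "eef_pos": TCP position; "tcp_rot": TCP orientation; "ft_force": force on the tool from outside, world axes, zero at the start; "moment": the same for the moment, N m; "opening": opening from 0.0 (shut) to 1.0 (fully open).
Only numpy, scipy, OpenCV 4.12 (cv2) and the standard library are available. Lean on these libraries where they do the work, as an engineer would, in place of code of your own. Each camera call takes 0.05 s, during which the arm holds its last target.

TASK

Put the washed strainer back into the slip mixer: swing the port cover fully aside about its pivot screw, push the brass strainer across the lid and over the raised lip so that it drops flat into its seat in the port, then swing the cover fully shut over it. Leave the things lying on the lid and on the table around the mixer where they are.

Things in the scene. Friction and masses are not known exactly. Their poses are not given: they have to be found in the camera images.
- slip_mixer: Bench slip mixer, fixed: grey tank under a flat aluminium lid 200 x 380 mm; lid top (the deck) 140 mm above the table. Origin on the table under the centre of the port; x to its back, y to its left, z up. The lid spans x -75 to 125 mm, y -205 to 175 mm, its rolled rim 3 mm proud. Stirrer shaft (17 mm thick, boot 34 mm) upright at x 78 mm, y 0; bracket behind it.
- port_seat (a point): Centre of the seat (support bars) in the round port, 9 mm below the deck; axes as slip_mixer. Pocket 91 mm in diameter; the lip round it stands 4 mm above the deck (top at radius 48 to 50 mm, sloping down to the deck at 58 mm, bevelled inward). A strainer flat in the seat stands 3 mm above the deck; the cover passes 2 mm above the lip and cannot shut over a strainer that is not down.
- port_cover (a joint): Angle of the steel cover (disc 108 mm wide, 4 mm thick, underside 6 mm above the deck) about its pivot screw. 0 = shut, at a stop, centred on the port; grows clockwise seen from above, first to the front (-x), then to the left (+y); 1.75 rad = open stop, beside the port. Clear of the port from 1.5. Turns stiffly (1.6 N at the ball), stays where left. Starts 0 to 0.25 rad open.
- pivot_screw (a point): Hexagonal pivot screw of the cover, on its vertical axis, 150 mm above the table: 37.5 mm behind and 65 mm left of the port's centre (x, y of slip_mixer), 75 mm from the axis of the ball.
- cover_ball (a point): Centre of the black ball handle (30 mm in diameter) that stands on a 12 mm stem in the middle of the cover's disc, 36 mm above the cover's top face; 186 mm above the table. It travels with the cover.
- strainer: Loose brass strainer: round perforated disc 84 mm wide, 12 mm thick, lower edge bevelled (3 mm in, 5 mm up), about 0.22 kg, smooth; origin at the centre of its underside, z up. Lies on the deck between the guide rails, right (-y) of the port. Too wide to grasp across: push its edge with the flat side of a finger, fingertip about 6 mm above the deck so that it passes over the lip.
- rubber_kidney: Red kidney-shaped rubber scraper 51 x 110 x 8 mm lying on the lid behind on the left; bystander, leave it. Origin at the centre of its underside.
- slip_jar: Grey jar with black lid, 68 mm wide, 104 mm high, on the table right of the mixer; bystander. Origin at the centre of its underside.
- oxide_bottle: Brown bottle with black cap, 38 mm wide, 76 mm high, right of the mixer; bystander. Origin at the centre of its underside.
- slip_bowl: White enamel bowl with blue rim, 150 mm wide, 57 mm high, left of the mixer; bystander. Origin at the centre of its underside.
- sprig_mould: Round tan mould, 66 mm wide, 34 mm high, on the left; bystander. Origin at the centre of its underside.
- loop_tool: Loop tool with wooden handle, 239 mm long, lying along the front edge of the table; bystander. Origin at its middle, underside.
- motor_nose (a point): Lowest point of the blue gearmotor's round black nose, 275 mm above the table, 12 mm in front (-x) of the port's centre. The motor (about 94 mm wide) runs from here to the back, over the port, 89 mm above the shut cover's ball: a hand straight above ball or port does not fit. Come in under it from the front, tilted about 40 degrees, hand leaning to the front.
- rails_mouth (a point): Point on the deck midway between the ends of the two guide rails, 40 mm right (-y) of the port's centre. The rails (6 mm thick, 10 mm high, 88 mm apart inside) run straight from here 155 mm to the right, parallel to y of slip_mixer; the strainer lies between them and slides along them to the port.
Not all that is in view belongs to the job. Of the things that look like the strainer, the larger one is meant.

How it is judged:
By the outcome, as a careful person would: the job done as asked, in the order asked, and still so for the second after the job is handed in, with the robot touching nothing.
It also fails if it takes over 72 s, if anything falls off the work surface, if the arm or the gripper's body presses on something with over 40 N, if the wrist force passes 120 N, or if a joint passes its speed limit or range.

## Working session

There is one attempt and no reset: what is moved stays moved. The work goes in short steps, Python scripts to look and compute and a tool call to move; the robot and the scene stay as the last step left them, time stands still between calls to the robot, and variables do not carry over. Pictures are saved under pics/ and viewed, and the job is handed in when it is done.

Besides the shell and the picture viewer there is one more tool, called after "Request:" as a command line: name --argument value ..., lists and objects as JSON in quotes. play_rows: Moves the arm, as the interface text tells. Its arguments: {"type":"object","properties":{"increments":{"type":"array","items":{"type":"object","properties":{"dx":{"type":"number"},"dy":{"type":"number"},"dz":{"type":"number"},"rx":{"type":"number"},"ry":{"type":"number"},"rz":{"type":"number"}}}},"fingers":{"type":"number"}},"required":["increments"]}

```bash
ls; mkdir -p pics
python3 - <<'E'
from cell import env, viewer
import cv2
print(env.state())
for n in ["scene","side","wrist"]:
    c=viewer.read_camera(n)
    cv2.imwrite(f"pics/{n}0.png",c["image"][:,:,::-1])
    print(n,{k:v for k,v in c.items() if k!="image"})
E
```

```text
pics
{'t': 0.0, 'joints': array([-1.42061197e+00,  4.91569376e-01,  1.55945888e+00, -1.54293236e-05,
        1.09169189e+00, -1.05590594e-01]), 'qvel': array([ 0.00140058, -0.00088328,  0.00182395,  0.00015522,  0.00089084,
        0.00041324]), 'tau': array([-4.25364604e-03, -6.12650943e+01, -2.58184147e+01,  6.90574246e-02,
        4.82243439e-02, -9.74830346e-05]), 'eef_pos': array([ 158.14358098, -604.62709686,  404.1522825 ]), 'tcp_rot': array([-3.14047000e+00, -1.05223180e-04,  2.55782014e-01]), 'ft_force': array([-1.03900271,  0.28888179, -1.29213426]), 'moment': array([ 0.0566834 ,  0.01001708, -0.04958178]), 'opening': 0.999725919092217}
scene {'fx': 384.72460876488793, 'fy': 384.72460876488793, 'cx': 251.80731680855445, 'cy': 194.37143535186019, 'rvec': array([ 2.06910071, -0.10606038,  0.07227471]), 'tvec': array([-567.89141923,  204.65197179, 1459.45160923])}
side {'fx': 434.7115653839133, 'fy': 434.7115653839133, 'cx': 262.117254318022, 'cy': 196.39090852530202, 'rvec': array([ 0.81911784,  2.79243994, -0.69906926]), 'tvec': array([ 470.55326589, -208.2714756 , 1741.77736936])}
wrist {'fx': 310.87908577388714, 'fy': 310.87908577388714, 'cx': 261.3175410543447, 'cy': 190.58498727686907, 'rvec': array([-2.3071766 ,  1.78006268,  0.24936733]), 'tvec': array([-624.22534845,  -31.33995307,  391.18903877])}
```

View pics/scene0.png

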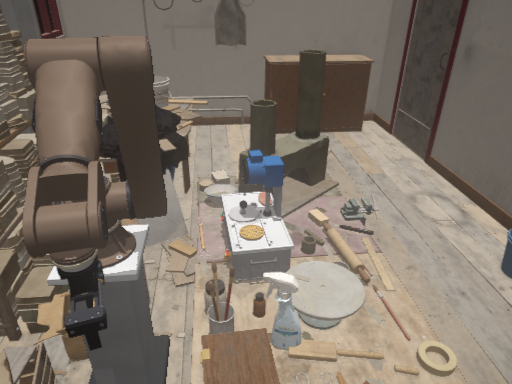

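View pics/side0.png

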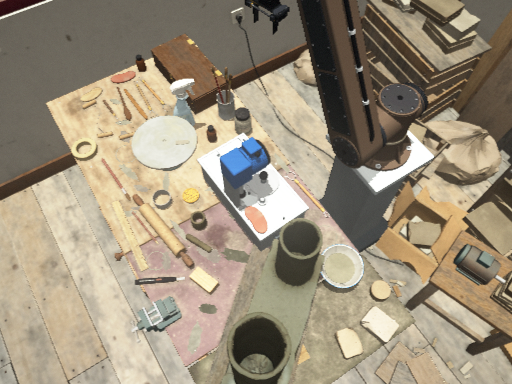

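View pics/wrist0.png

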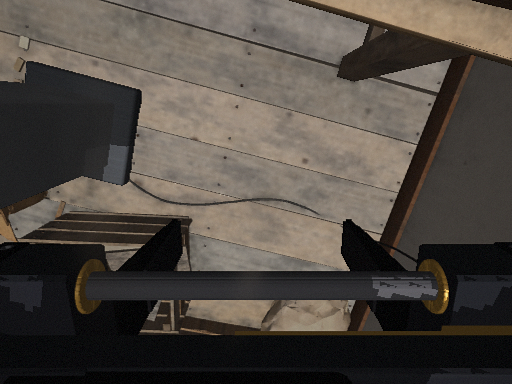

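The scene view shows the mixer at about (255,235), with the motor at (264,168), the ball at (243,204) and a brass disc on the lid at (252,232). The side view also shows a small brass disc at (191,195) on the table. I'll enlarge both.

```bash
cat > h.py <<'E'
import numpy as np, cv2
from scipy.spatial.transform import Rotation as R
def cam(c):
    Rm=cv2.Rodrigues(np.array(c["rvec"]))[0]; t=np.array(c["tvec"]); return Rm,t,-Rm.T@t
def ray(c,u,v):
    Rm,t,o=cam(c); d=Rm.T@np.array([(u-c["cx"])/c["fx"],(v-c["cy"])/c["fy"],1]); return o,d/np.linalg.norm(d)
def onz(c,u,v,z):
    o,d=ray(c,u,v); return o+d*(z-o[2])/d[2]
def proj(c,P):
    Rm,t,o=cam(c); p=(Rm@np.atleast_2d(P).T).T+t
    return np.c_[c["fx"]*p[:,0]/p[:,2]+c["cx"],c["fy"]*p[:,1]/p[:,2]+c["cy"]]
def tri(rays):
    A=0;b=0
    for o,d in rays:
        M=np.eye(3)-np.outer(d,d);A=A+M;b=b+M@o
    return np.linalg.solve(A,b)
E
python3 - <<'E'
from cell import env, viewer
from h import *
s=viewer.read_camera("scene");d=viewer.read_camera("side")
print(cam(s)[2],cam(d)[2])
a=s["image"][135:295,200:320,::-1]; cv2.imwrite("pics/sc.png",cv2.resize(a,None,fx=5,fy=3.75*4/3*1.0,interpolation=cv2.INTER_CUBIC)[:800])
b=d["image"][125:255,180:320,::-1]; cv2.imwrite("pics/dc.png",cv2.resize(b,None,fx=4.5,fy=4.5,interpolation=cv2.INTER_CUBIC))
E
python3 -c "
import cv2
i=cv2.imread('pics/sc.png');print(i.shape);cv2.imwrite('pics/sc1.png',i[200:800])"
```

```text
[  433.21711439 -1235.46012022   883.37042991] [ 956.06882811  583.73021799 1429.60736446]
(800, 600, 3)
```

View pics/sc1.png

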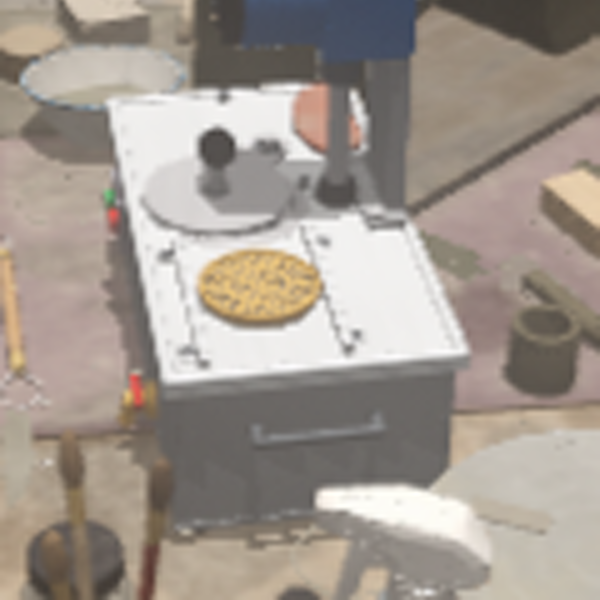

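View pics/dc.png

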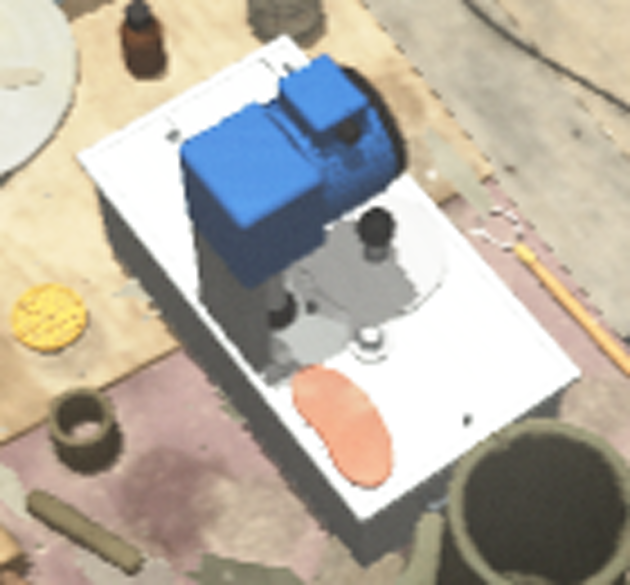

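```bash
cat > est.py <<'E'
from cell import env, viewer
from h import *
from scipy.optimize import least_squares
s=viewer.read_camera("scene");d=viewer.read_camera("side")
L=np.array([[-75,-205],[125,-205],[-75,175],[125,175]])
sp={0:(163,380),1:(468,358),2:(108,98)}
dp={0:(285,35),1:(78,155),2:(580,375),3:(360,520)}
obs=[]
for k,(u,v) in sp.items(): obs.append((L[k],onz(s,200+(u+.5)/5-.5,175+(v+.5)/5-.5,141)[:2]))
for k,(u,v) in dp.items(): obs.append((L[k],onz(d,180+(u+.5)/4.5-.5,125+(v+.5)/4.5-.5,141)[:2]))
A=np.array([o[0] for o in obs],float);B=np.array([o[1] for o in obs])
def f(p):
    c,sn=np.cos(p[2]),np.sin(p[2]); return (A@np.array([[c,sn],[-sn,c]])+p[:2]-B).ravel()
for nm,idx in (("scene",range(3)),("side",range(3,7)),("all",range(7))):
    g=lambda p:f(p).reshape(-1,2)[list(idx)].ravel()
    r=least_squares(g,[600,0,0]);print(nm,r.x,np.round(g(r.x).reshape(-1,2),1).tolist())
p=r.x
def m2w(x,y,z):
    c,sn=np.cos(p[2]),np.sin(p[2]); return np.array([p[0]+c*x-sn*y,p[1]+sn*x+c*y,z])
def w2m(P):
    c,sn=np.cos(p[2]),np.sin(p[2]); q=np.array(P[:2])-p[:2]; return np.array([c*q[0]+sn*q[1],-sn*q[0]+c*q[1],P[2]])
# ball by tri
us=(200+(217)/5,175+148/5); ud=(180+376/4.5,125+228/4.5)
b=tri([ray(s,*us),ray(d,*ud)]);print("ball",b,w2m(b), "onz",w2m(onz(s,*us,186)),w2m(onz(d,*ud,186)))
# strainer
hsv=cv2.cvtColor(s["image"],cv2.COLOR_RGB2HSV);m=cv2.inRange(hsv,(12,90,80),(35,255,255));m[:215]=0;m[245:]=0;m[:,:235]=0;m[:,270:]=0
n,l,st,ce=cv2.connectedComponentsWithStats(m);k=1+np.argmax(st[1:,4]);print("strainer px",ce[k],st[k],"mixer frame",w2m(onz(s,*ce[k],149)),"world",onz(s,*ce[k],149))
sc=w2m(onz(d,180+371/4.5,125+337/4.5,150)); print("screw?",sc, "scene",w2m(onz(s,200+270/5,175+145/5,150)),"nom (37.5,65)")
E
python3 est.py
```

```text
scene [ 5.44476533e+02 -4.38031995e+01  4.69138606e-02] [[-1.8, -2.6], [0.4, 2.6], [1.4, 0.0]]
side [ 5.45408339e+02 -4.29858317e+01  5.40313410e-02] [[-1.0, 0.4], [1.1, -0.7], [-0.2, -0.5], [0.2, 0.8]]
all [ 5.44900603e+02 -4.32819092e+01  5.08636813e-02] [[-0.6, -2.3], [1.7, 3.7], [1.1, 0.2], [-2.2, 0.3], [-0.1, -1.4], [-0.2, -0.5], [0.3, 0.1]]
ball [534.61710085 -35.97334366 183.42383982] [ -9.89862274   7.82194487 183.42383982] onz [ -9.71926139   2.882002   186.        ] [ -9.85536001   9.19014608 186.        ]
strainer px [251.32677165 231.63385827] [240 225  24  14 254] mixer frame [   0.39438353 -117.9601068   149.        ] world [ 551.29177534 -161.06940966  149.        ]
screw? [ 35.12560199  65.9646908  150.        ] scene [ 39.14207192  62.84237181 150.        ] nom (37.5,65)
```

```bash
cat > plan.py <<'E'
import sys
from cell import env
from h import *
M=np.array([545.1,-43.2]);YAW=0.0515
def m2w(x,y,z):
    c,s=np.cos(YAW),np.sin(YAW);return np.array([M[0]+c*x-s*y,M[1]+s*x+c*y,z])
def w2m(P):
    c,s=np.cos(YAW),np.sin(YAW);q=np.array(P[:2])-M;return np.array([c*q[0]+s*q[1],-s*q[0]+c*q[1],P[2]])
def Rt(tilt,yaw=YAW): return R.from_euler("xyz",[np.pi,-tilt,yaw])
def tcp_for(pt_m,off,tilt=0.7):   # place point off mm ahead of TCP at mixer-frame pt
    return m2w(*pt_m)-off*Rt(tilt).apply([0,0,1])
def inc(tcp,tilt=0.7,yaw=YAW,st=None):
    st=st or env.state();R0=R.from_euler("xyz",st["tcp_rot"])
    dp=R0.inv().apply(np.array(tcp)-st["eef_pos"]); rv=(R0.inv()*Rt(tilt,yaw)).as_rotvec()/np.deg2rad(6)
    return np.round(dp,1),np.round(rv,2)
def ptm(off,st=None):
    st=st or env.state();return w2m(st["eef_pos"]+off*R.from_euler("xyz",st["tcp_rot"]).apply([0,0,1]))
def ball(th):
    a=np.arctan2(-65,-37.5)-th;return np.array([37.5+75.04*np.cos(a),65+75.04*np.sin(a),186.])
E
python3 - <<'E'
from plan import *
print(ball(.16),ball(1.75))
g=tcp_for(ball(.16),171);print("G",g)
print(inc([250,-560,560],0,.256))
print(tcp_for(ball(.16),171+90))
c=None
from cell import viewer
s=viewer.read_camera("scene");d=viewer.read_camera("side")
print(tri([ray(s,214,268),ray(d,222,72)]), tri([ray(s,230,268),ray(d,232,70)]))
E
```

```text
[ -9.87566163   6.80594287 186.        ] [-19.77359622 113.48439724 186.        ]
G [424.87191145 -42.58224801 316.78801403]
(array([ 100.2,  -20. , -155.4]), array([-0., -0., -0.]))
[366.96919079 -45.56687725 385.62381088]
[ 432.17980822 -458.89556124  243.46551308] [ 437.29998733 -446.34232641  245.80451483]
```

Request:
play_rows --increments '[{"dx":30,"dy":-5,"dz":-40},{"dx":60,"dy":-10,"dz":-80},{"dx":90,"dy":-15,"dz":-120},{"dx":100,"dy":-20,"dz":-155},{"dx":100,"dy":-50,"dz":-155},{"dx":100,"dy":-90,"dz":-155},{"dx":100,"dy":-130,"dz":-155},{"dx":100,"dy":-170,"dz":-155}]'

```text
invalid input
```

Run:
```python
from plan import *
print(inc([370,-250,500],.35,.1))
```

```text
(array([ 294.7, -289.5,  -95.3]), array([-0.26,  3.34,  1.47]))
```

Request:
play_rows --increments '[{"dx":25,"dy":-5,"dz":-30,"rx":0,"ry":0,"rz":0},{"dx":50,"dy":-10,"dz":-60,"rx":0,"ry":0,"rz":0},{"dx":70,"dy":-15,"dz":-90,"rx":0,"ry":0,"rz":0},{"dx":85,"dy":-20,"dz":-120,"rx":0,"ry":0,"rz":0},{"dx":100,"dy":-40,"dz":-150,"rx":0,"ry":0,"rz":0},{"dx":100,"dy":-80,"dz":-155,"rx":0,"ry":0,"rz":0},{"dx":100,"dy":-120,"dz":-155,"rx":0,"ry":0,"rz":0},{"dx":100,"dy":-160,"dz":-155,"rx":0,"ry":0,"rz":0}]' --fingers 1

```text
t: 1.12
eef_pos: [214.2, -422.7, 559.8]
tcp_rot: [3.141, -0.0, 0.256]
ft_force: [0.3, -0.3, -0.3]
opening: 1.001
```

Run:
```python
from plan import *
print(env.state()["eef_pos"],inc([360,-230,500],.35,.1))
```

```text
[ 214.16023898 -422.67046365  559.83835229] (array([ 189.9, -149.4,   59.7]), array([-0.25,  3.33,  1.48]))
```

Request:
play_rows --increments '[{"dx":25,"dy":-20,"dz":8,"rx":0,"ry":0.4,"rz":0.2},{"dx":50,"dy":-40,"dz":16,"rx":0,"ry":0.8,"rz":0.4},{"dx":75,"dy":-60,"dz":24,"rx":-0.1,"ry":1.3,"rz":0.6},{"dx":100,"dy":-80,"dz":32,"rx":-0.1,"ry":1.7,"rz":0.8},{"dx":125,"dy":-100,"dz":40,"rx":-0.2,"ry":2.1,"rz":1.0},{"dx":150,"dy":-120,"dz":48,"rx":-0.2,"ry":2.6,"rz":1.2},{"dx":175,"dy":-140,"dz":55,"rx":-0.2,"ry":3.0,"rz":1.4},{"dx":190,"dy":-150,"dz":60,"rx":-0.2,"ry":3.3,"rz":1.5}]' --fingers 1

```text
t: 1.78
eef_pos: [360.7, -227.1, 499.4]
tcp_rot: [-3.134, -0.348, 0.096]
ft_force: [-0.1, -0.5, 0.8]
opening: 1.0
```

Run:
```python
from plan import *
s=env.state();print(s["eef_pos"],s["tcp_rot"],s["joints"],inc([350,-45.6,400],.7))
```

```text
[ 360.67208476 -227.0828435   499.44643027] [-3.13436134 -0.34822305  0.09618562] [-0.7687175   0.07007287  1.91740933  0.32986476  0.95475154  0.53982067] (array([ -27.5, -181. ,   97.1]), array([-0.28,  3.36,  0.36]))
```

Request:
play_rows --increments '[{"dx":-3,"dy":-23,"dz":12,"rx":0,"ry":0.4,"rz":0},{"dx":-7,"dy":-45,"dz":24,"rx":-0.1,"ry":0.8,"rz":0.1},{"dx":-10,"dy":-68,"dz":36,"rx":-0.1,"ry":1.3,"rz":0.1},{"dx":-14,"dy":-90,"dz":48,"rx":-0.1,"ry":1.7,"rz":0.2},{"dx":-17,"dy":-113,"dz":60,"rx":-0.2,"ry":2.1,"rz":0.2},{"dx":-21,"dy":-136,"dz":72,"rx":-0.2,"ry":2.5,"rz":0.3},{"dx":-24,"dy":-159,"dz":85,"rx":-0.3,"ry":3.0,"rz":0.3},{"dx":-27.5,"dy":-181,"dz":97,"rx":-0.3,"ry":3.4,"rz":0.4}]' --fingers 1

```text
t: 2.45
eef_pos: [349.7, -48.2, 401.8]
tcp_rot: [3.14, -0.699, 0.049]
ft_force: [2.1, 0.2, 0.8]
opening: 0.999
```

Run:
```python
from plan import *
from cell import viewer
s=env.state();print(s["eef_pos"],s["tcp_rot"],s["joints"],inc(tcp_for(ball(.16),171),.7))
w=viewer.read_camera("wrist");cv2.imwrite("pics/w1.png",w["image"][:,:,::-1])
print(proj(w,[m2w(*ball(.16)),m2w(0,-118,152),m2w(37.5,65,150)]))
a=viewer.read_camera("side");cv2.imwrite("pics/d1.png",cv2.resize(a["image"][100:260,180:340,::-1],None,fx=3.7,fy=3.7))
```

```text
[349.73139558 -48.17947149 401.78858468] [ 3.1403676  -0.69938612  0.04937321] [-0.38931095  0.05224241  2.29342341  1.09979728  0.31056492  0.14652588] (array([  2.9,  -2. , 113.5]), array([ 0.02,  0.01, -0.02]))
[[258.82406294 188.91215391]
 [384.50712535 193.80463319]
 [203.68045733 162.24869352]]
```

View pics/w1.png

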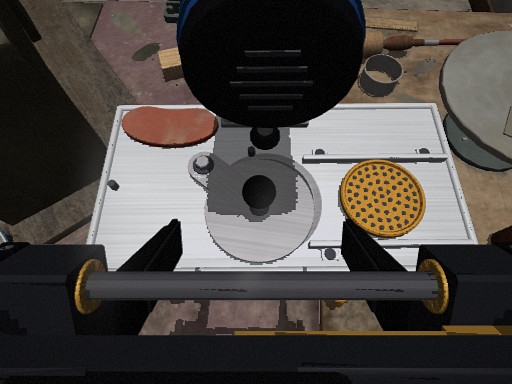

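View pics/d1.png

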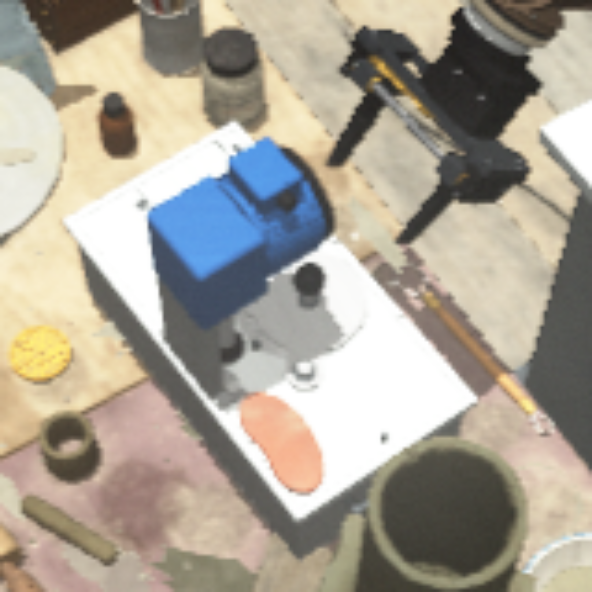

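```bash
python3 - <<'E'
from plan import *
from cell import viewer
w=viewer.read_camera("wrist");im=w["image"]
hsv=cv2.cvtColor(im,cv2.COLOR_RGB2HSV);m=cv2.inRange(hsv,(14,120,80),(35,255,255));m=cv2.morphologyEx(m,cv2.MORPH_CLOSE,np.ones((9,9)))
cs=max(cv2.findContours(m[:240],0,2)[0],key=cv2.contourArea);e=cv2.fitEllipse(cs);print("strainer",e)
P=onz(w,*e[0],149);print(w2m(P))
g=cv2.inRange(im,(0,0,0),(32,32,32))[150:225,225:300];n,l,st,ce=cv2.connectedComponentsWithStats(g);print(st,ce+[225,150])
for nm,uv,z in(("ball",(259,192),186),("screw",(202,162),153),("BL",(119,106),143),("BR",(436,105),143),("FR",(474,243),143)):print(nm,w2m(onz(w,*uv,z)))
E
python3 -c "
import cv2
i=cv2.imread('pics/w1.png')[90:280,90:490];cv2.imwrite('pics/w1c.png',cv2.resize(i,None,fx=2,fy=2,interpolation=2))"
```

```text
strainer ((384.88507080078125, 197.0330047607422), (72.67010498046875, 87.55437469482422), 119.94448852539062)
[  -2.72038144 -116.69391274  149.        ]
[[   0    0   75   75 4812]
 [  25    0    7    6   33]
 [  19   24   34   34  770]
 [  40   51    4    2    4]
 [  45   51    2    3    4]
 [  39   56    1    1    1]
 [  27   59    1    1    1]] [[262.45012469 186.78844555]
 [253.         152.54545455]
 [259.51688312 189.58961039]
 [266.5        201.75      ]
 [270.25       202.25      ]
 [264.         206.        ]
 [252.         209.        ]]
ball [-13.39753015   8.38733324 186.        ]
screw [ 35.38201273  68.00652163 153.        ]
BL [116.46755153 173.66463419 143.        ]
BR [ 116.70289292 -198.04806572  143.        ]
FR [ -47.94767116 -196.39922715  143.        ]
```

View pics/w1c.png

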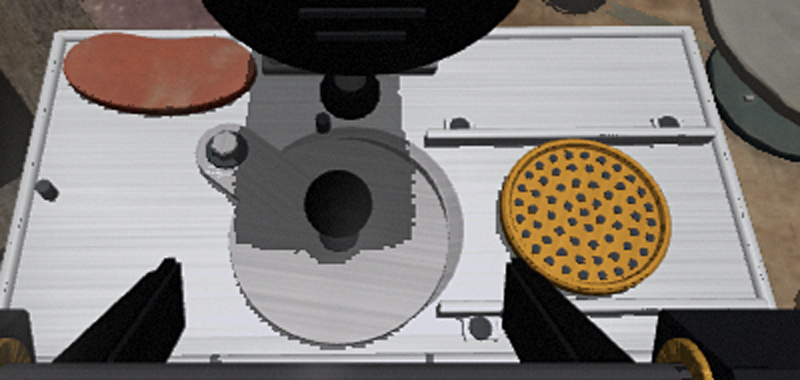

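Strainer: the candidates are the brass disc on the deck between the rails, wrist (385,197), and the small brass disc on the table behind, side (191,195). The one on the deck fits: it's larger and lies between the rails, as the crop confirms. The ball is at wrist (259.5,190), within 3 mm of my estimate. Next I straddle the ball.

Request:
play_rows --increments '[{"dx":1,"dy":-1,"dz":20,"rx":0,"ry":0,"rz":0},{"dx":2,"dy":-2,"dz":40,"rx":0,"ry":0,"rz":0},{"dx":3,"dy":-2,"dz":60,"rx":0,"ry":0,"rz":0},{"dx":3,"dy":-2,"dz":80,"rx":0,"ry":0,"rz":0},{"dx":3,"dy":-2,"dz":100,"rx":0,"ry":0,"rz":0},{"dx":3,"dy":-2,"dz":110,"rx":0,"ry":0,"rz":0},{"dx":3,"dy":-2,"dz":112,"rx":0,"ry":0,"rz":0}]' --fingers 1

```text
t: 3.18
eef_pos: [425.9, -43.8, 317.6]
tcp_rot: [-3.141, -0.697, 0.053]
ft_force: [-0.9, 0.5, -0.3]
opening: 0.999
```

Run:
```python
from plan import *
from cell import viewer
s=env.state();print(s["eef_pos"],s["tcp_rot"],s["joints"],ptm(171))
w=viewer.read_camera("wrist");cv2.imwrite("pics/w2.png",w["image"][:,:,::-1])
```

```text
[425.92412648 -43.76503288 317.56390748] [-3.14068824 -0.69744761  0.05275939] [-0.30014566  0.32959172  2.25510785  2.01564123  0.24943418 -0.73238629] [ -9.22023539   5.86352985 186.495199  ]
```

View pics/w2.png

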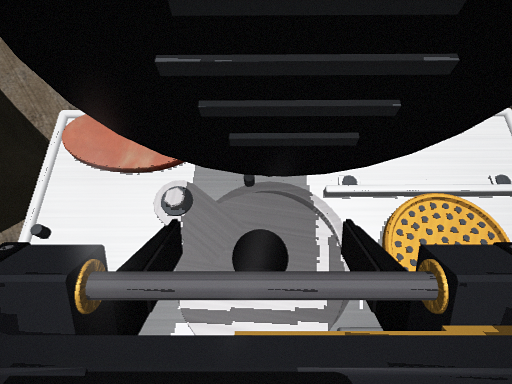

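Run:
```python
from plan import *
p0=np.array([-9.2,5.9,186.5])
for th in np.arange(.2,1.76,.1):
    d=ball(th)-p0; d[1]+=4; r=Rt(.7,0).inv().apply([d[0],d[1],-1]); print(round(th,2),np.round(d,1),np.round(r,1))
```

```text
0.2 [-3.   6.8 -0.5] [-2.9 -6.8 -1.1]
0.3 [-8.3 12.1 -0.5] [ -7.  -12.1  -4.6]
0.4 [-13.2  17.8  -0.5] [-10.7 -17.8  -7.7]
0.5 [-17.4  24.   -0.5] [-13.9 -24.  -10.4]
0.6 [-21.   30.6  -0.5] [-16.7 -30.6 -12.7]
0.7 [-23.9  37.5  -0.5] [-18.9 -37.5 -14.6]
0.8 [-26.1  44.7  -0.5] [-20.6 -44.7 -16. ]
0.9 [-27.5  52.1  -0.5] [-21.7 -52.1 -17. ]
1.0 [-28.3  59.5  -0.5] [-22.3 -59.5 -17.4]
1.1 [-28.2  67.   -0.5] [-22.2 -67.  -17.4]
1.2 [-27.5  74.5  -0.5] [-21.7 -74.5 -16.9]
1.3 [-26.   81.8  -0.5] [-20.5 -81.8 -16. ]
1.4 [-23.7  89.   -0.5] [-18.8 -89.  -14.5]
1.5 [-20.8  95.9  -0.5] [-16.5 -95.9 -12.6]
1.6 [-17.2 102.5  -0.5] [ -13.8 -102.5  -10.3]
1.7 [-12.9 108.7  -0.5] [ -10.5 -108.7   -7.6]
```

Request:
play_rows --increments '[{"dx":0,"dy":0,"dz":0,"rx":0,"ry":0,"rz":0},{"dx":0,"dy":0,"dz":0,"rx":0,"ry":0,"rz":0},{"dx":0,"dy":0,"dz":0,"rx":0,"ry":0,"rz":0},{"dx":0,"dy":0,"dz":0,"rx":0,"ry":0,"rz":0},{"dx":0,"dy":0,"dz":0,"rx":0,"ry":0,"rz":0}]' --fingers 0.42

```text
t: 3.65
eef_pos: [425.2, -43.6, 318.5]
tcp_rot: [-3.141, -0.698, 0.053]
ft_force: [-0.7, -0.3, 0.1]
opening: 0.707
```

Request:
play_rows --increments '[{"dx":0,"dy":0,"dz":0,"rx":0,"ry":0,"rz":0},{"dx":0,"dy":0,"dz":0,"rx":0,"ry":0,"rz":0},{"dx":0,"dy":0,"dz":0,"rx":0,"ry":0,"rz":0},{"dx":0,"dy":0,"dz":0,"rx":0,"ry":0,"rz":0},{"dx":0,"dy":0,"dz":0,"rx":0,"ry":0,"rz":0}]' --fingers 0.42

```text
t: 4.07
eef_pos: [425.2, -43.6, 318.4]
tcp_rot: [-3.141, -0.698, 0.053]
ft_force: [0.2, -0.1, 0.2]
opening: 0.424
```

Request:
play_rows --increments '[{"dx":-3,"dy":-7,"dz":-1,"rx":0,"ry":0,"rz":0},{"dx":-7,"dy":-12,"dz":-5,"rx":0,"ry":0,"rz":0},{"dx":-11,"dy":-18,"dz":-8,"rx":0,"ry":0,"rz":0},{"dx":-14,"dy":-24,"dz":-10,"rx":0,"ry":0,"rz":0},{"dx":-17,"dy":-31,"dz":-13,"rx":0,"ry":0,"rz":0},{"dx":-19,"dy":-37.5,"dz":-14.5,"rx":0,"ry":0,"rz":0},{"dx":-20.5,"dy":-45,"dz":-16,"rx":0,"ry":0,"rz":0}]' --fingers 0.42

```text
t: 4.65
eef_pos: [396.5, -0.1, 317.5]
tcp_rot: [-3.141, -0.697, 0.052]
ft_force: [-2.8, -3.0, 0.9]
opening: 0.42
```

Run:
```python
from plan import *
from cell import viewer
s=env.state();print(s["joints"],ptm(171),s["ft_force"])
w=viewer.read_camera("wrist");cv2.imwrite("pics/w3.png",w["image"][:,:,::-1])
```

```text
[-0.20100529  0.29507942  2.32591857  2.34719437  0.22724038 -0.98492988] [-36.43061666  50.7362956  186.35222658] [-2.76603186 -2.96569845  0.90895502]
```

View pics/w3.png

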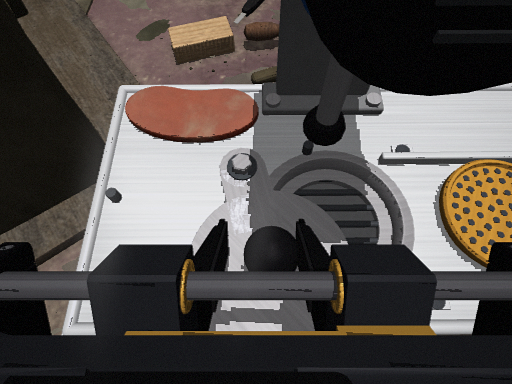

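Run:
```python
from plan import *
p0=ptm(171)
for th in list(np.arange(.9,1.76,.1))+[1.75]:
    d=ball(th)-p0; d[1]+=4; r=Rt(.7,0).inv().apply([d[0],d[1],0]); print(round(th,2),np.round(d,1),np.round(r,1))
```

```text
0.9 [-0.   6.2 -0.4] [-0.  -6.2 -0. ]
1.0 [-0.7 13.6 -0.4] [ -0.6 -13.6  -0.5]
1.1 [-0.7 21.1 -0.4] [ -0.6 -21.1  -0.5]
1.2 [ 0.  28.6 -0.4] [  0.  -28.6   0. ]
1.3 [ 1.5 36.  -0.4] [  1.2 -36.    1. ]
1.4 [ 3.8 43.1 -0.4] [  2.9 -43.1   2.4]
1.5 [ 6.7 50.  -0.4] [  5.1 -50.    4.3]
1.6 [10.3 56.6 -0.4] [  7.9 -56.6   6.7]
1.7 [14.6 62.8 -0.4] [ 11.2 -62.8   9.4]
1.75 [16.9 65.7 -0.4] [ 13.  -65.7  10.9]
```

Request:
play_rows --increments '[{"dx":0,"dy":-6,"dz":0,"rx":0,"ry":0,"rz":0},{"dx":-0.5,"dy":-13.5,"dz":-0.5,"rx":0,"ry":0,"rz":0},{"dx":-0.5,"dy":-21,"dz":-0.5,"rx":0,"ry":0,"rz":0},{"dx":0,"dy":-28.5,"dz":0,"rx":0,"ry":0,"rz":0},{"dx":1,"dy":-36,"dz":1,"rx":0,"ry":0,"rz":0},{"dx":3,"dy":-43,"dz":2.5,"rx":0,"ry":0,"rz":0},{"dx":5,"dy":-50,"dz":4.5,"rx":0,"ry":0,"rz":0},{"dx":8,"dy":-56.5,"dz":6.5,"rx":0,"ry":0,"rz":0}]' --fingers 0.42

```text
t: 5.37
eef_pos: [403.4, 57.9, 317.5]
tcp_rot: [-3.141, -0.697, 0.052]
ft_force: [-1.4, -1.7, -0.8]
opening: 0.42
```

Request:
play_rows --increments '[{"dx":2,"dy":-4,"dz":2,"rx":0,"ry":0,"rz":0},{"dx":4,"dy":-8,"dz":3,"rx":0,"ry":0,"rz":0},{"dx":5,"dy":-10,"dz":4,"rx":0,"ry":0,"rz":0}]' --fingers 0.42

```text
t: 5.62
eef_pos: [409.5, 68.4, 317.6]
tcp_rot: [-3.141, -0.696, 0.052]
ft_force: [-5.8, -10.8, 2.6]
opening: 0.424
```

Run:
```python
from plan import *
from cell import viewer
s=env.state();print(s["joints"],ptm(171),s["ft_force"])
w=viewer.read_camera("wrist");cv2.imwrite("pics/w4.png",w["image"][:,:,::-1])
```

```text
[-8.31210245e-04  3.15082423e-01  2.28422201e+00  2.91754227e+00
  1.57278975e-01 -1.39033158e+00] [-20.0058479  118.65214481 186.42744851] [ -5.80965396 -10.82167661   2.62478705]
```

View pics/w4.png

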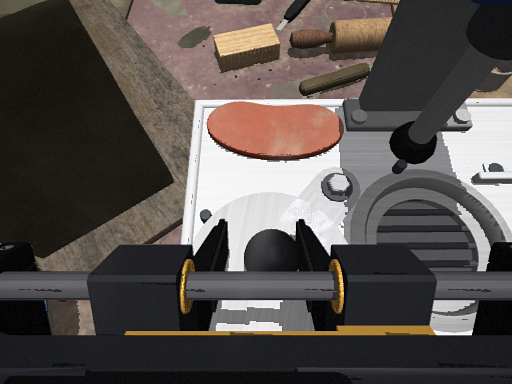

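Request:
play_rows --increments '[{"dx":0,"dy":4,"dz":0,"rx":0,"ry":0,"rz":0},{"dx":0,"dy":5,"dz":-5,"rx":0,"ry":0,"rz":0},{"dx":0,"dy":5,"dz":-30,"rx":0,"ry":0,"rz":0},{"dx":0,"dy":5,"dz":-60,"rx":0,"ry":0,"rz":0},{"dx":0,"dy":30,"dz":-90,"rx":0,"ry":0,"rz":0},{"dx":0,"dy":65,"dz":-100,"rx":0,"ry":0,"rz":0},{"dx":0,"dy":100,"dz":-100,"rx":0,"ry":0,"rz":0},{"dx":0,"dy":135,"dz":-100,"rx":0,"ry":0,"rz":0}]' --fingers 0

```text
t: 6.33
eef_pos: [373.3, 27.7, 367.8]
tcp_rot: [-3.132, -0.713, 0.053]
ft_force: [0.6, 0.4, 1.1]
opening: 0.006
```

Run:
```python
from plan import *
from cell import viewer
s=env.state();print(s["eef_pos"],s["joints"],ptm(190),s["ft_force"],s["opening"])
w=viewer.read_camera("wrist");cv2.imwrite("pics/w5.png",w["image"][:,:,::-1])
print(proj(w,[m2w(*ball(1.75)),m2w(0,-118,152),m2w(37.5,65,153),m2w(0,0,144),m2w(0,49,144),m2w(0,-49,144),m2w(49,0,144),m2w(-49,0,144)]))
```

```text
[373.28410299  27.70976327 367.79577132] [-0.13178408  0.15318111  2.30978683  1.75623507  0.13253777 -0.32803542] [-43.65546063  81.72125304 224.09595191] [0.60388623 0.41490915 1.06085009] 0.005865234000677452
[[219.1129647  219.79448977]
 [496.37835586 212.83258881]
 [281.29370917 172.76425036]
 [355.3249301  215.38799145]
 [299.68918275 215.09479843]
 [411.18017459 215.6823412 ]
 [349.16269923 166.8404894 ]
 [362.49542723 271.87885179]]
```

View pics/w5.png

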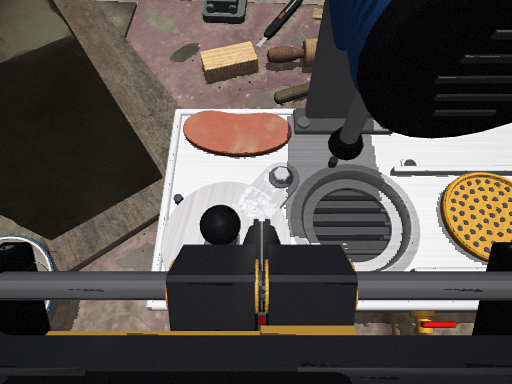

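Run:
```python
from plan import *
print(inc(tcp_for((7.6,-180,152.4),190+95)), inc(tcp_for((7.6,-180,152.4),190)))
```

```text
(array([ -6.2, 258.1,  -9.3]), array([-0.09, -0.12,  0.06])) (array([ -7.4, 259.1,  85.7]), array([-0.09, -0.12,  0.06]))
```

Request:
play_rows --increments '[{"dx":-2,"dy":32,"dz":-5,"rx":0,"ry":0,"rz":0},{"dx":-4,"dy":64,"dz":-9,"rx":-0.1,"ry":-0.1,"rz":0.1},{"dx":-6,"dy":96,"dz":-9,"rx":-0.1,"ry":-0.1,"rz":0.1},{"dx":-6,"dy":128,"dz":-9,"rx":-0.1,"ry":-0.1,"rz":0.1},{"dx":-6,"dy":160,"dz":-9,"rx":-0.1,"ry":-0.1,"rz":0.1},{"dx":-6,"dy":195,"dz":-9,"rx":-0.1,"ry":-0.1,"rz":0.1},{"dx":-6,"dy":230,"dz":-9,"rx":-0.1,"ry":-0.1,"rz":0.1},{"dx":-6,"dy":258,"dz":-9,"rx":-0.1,"ry":-0.1,"rz":0.1}]' --fingers 0

```text
t: 7.05
eef_pos: [379.0, -234.3, 370.2]
tcp_rot: [-3.139, -0.704, 0.045]
ft_force: [1.4, 1.0, 1.0]
opening: 0.002
```

Request:
play_rows --increments '[{"dx":0,"dy":0,"dz":0,"rx":0,"ry":0,"rz":0},{"dx":0,"dy":0,"dz":0,"rx":0,"ry":0,"rz":0}]' --fingers 0

```text
t: 7.22
eef_pos: [379.0, -235.6, 369.8]
tcp_rot: [-3.138, -0.705, 0.042]
ft_force: [-0.1, 0.6, -0.4]
opening: 0.003
```

Run:
```python
from plan import *
from cell import viewer
s=env.state();print(s["eef_pos"],s["tcp_rot"],s["joints"],ptm(190),s["ft_force"],s["opening"])
print(inc(tcp_for((7.6,-180,152.4),190)))
w=viewer.read_camera("wrist");cv2.imwrite("pics/w6.png",w["image"][:,:,::-1])
a=viewer.read_camera("side");cv2.imwrite("pics/d6.png",cv2.resize(a["image"][100:260,180:340,::-1],None,fx=3.7,fy=3.7))
```

```text
[ 378.99064338 -235.56787535  369.80832364] [-3.13826015 -0.70450447  0.04172264] [-0.79453994  0.261225    2.13594508  1.18024757  0.54943652 -0.2522397 ] [ -52.73735913 -184.1319568   225.04193709] [-0.1203478   0.59888038 -0.35218007] 0.0032496411753560753
(array([-0.2, -3.8, 94.4]), array([ 0.03, -0.04, -0.07]))
```

View pics/w6.png

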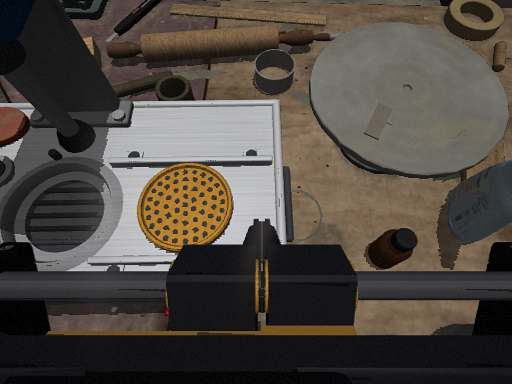

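View pics/d6.png

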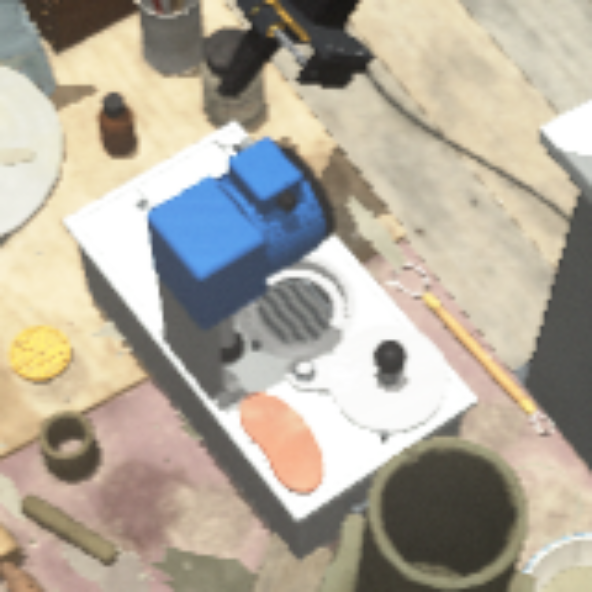

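Run:
```python
from plan import *
from cell import viewer
w=viewer.read_camera("wrist");d=viewer.read_camera("side")
for uv,z in(((185.5,205.5),149),((233,205.5),152),((138,205.5),152)):print(w2m(onz(w,*uv,z)))
b=w2m(onz(d,180+390/3.7,100+355/3.7,186));print(b,np.arctan2(-65,-37.5)%6.2832-np.arctan2(b[1]-65,b[0]-37.5))
```

```text
[  -2.40106822 -114.70231186  149.        ]
[  -3.85407347 -156.92753201  152.        ]
[ -3.35166262 -74.01233039 152.        ]
[-22.89362918 112.62678543 186.        ] 1.7152874342107904
```

Request:
play_rows --increments '[{"dx":0,"dy":-4,"dz":20,"rx":0,"ry":0,"rz":-0.1},{"dx":0,"dy":-4,"dz":40,"rx":0,"ry":0,"rz":-0.1},{"dx":0,"dy":-4,"dz":55,"rx":0,"ry":0,"rz":-0.1},{"dx":0,"dy":-4,"dz":70,"rx":0,"ry":0,"rz":-0.1},{"dx":0,"dy":-4,"dz":80,"rx":0,"ry":0,"rz":-0.1},{"dx":0,"dy":-4,"dz":86,"rx":0,"ry":0,"rz":-0.1},{"dx":0,"dy":-4,"dz":88,"rx":0,"ry":0,"rz":-0.1},{"dx":0,"dy":-4,"dz":88,"rx":0,"ry":0,"rz":-0.1}]' --fingers 0

```text
t: 8.08
eef_pos: [435.7, -225.7, 303.1]
tcp_rot: [3.136, -0.704, 0.06]
ft_force: [-0.1, 0.7, 0.4]
opening: 0.005
```

Run:
```python
from plan import *
from cell import viewer
s=env.state();print(s["eef_pos"],s["tcp_rot"],s["joints"],ptm(190),s["ft_force"],s["opening"])
print(inc(tcp_for((7.6,-180,152.4),190)))
w=viewer.read_camera("wrist");cv2.imwrite("pics/w7.png",w["image"][:,:,::-1])
a=viewer.read_camera("scene");cv2.imwrite("pics/s7.png",cv2.resize(a["image"][160:280,200:320,::-1],None,fx=5,fy=5))
```

```text
[ 435.73513167 -225.68579837  303.09810146] [ 3.13620091 -0.70357256  0.06024642] [-0.68623821  0.4318931   2.11287091  1.49577025  0.45179433 -0.52946459] [   4.30848064 -176.56335969  158.21840433] [-0.09768842  0.70903599  0.41844819] 0.0045433208999153376
(array([-0.6,  3.4,  6.6]), array([-0.  , -0.03,  0.06]))
```

View pics/w7.png

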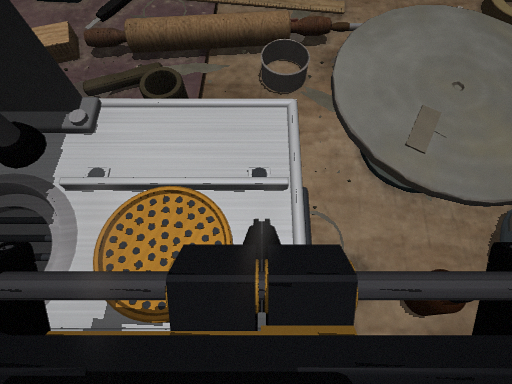

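View pics/s7.png

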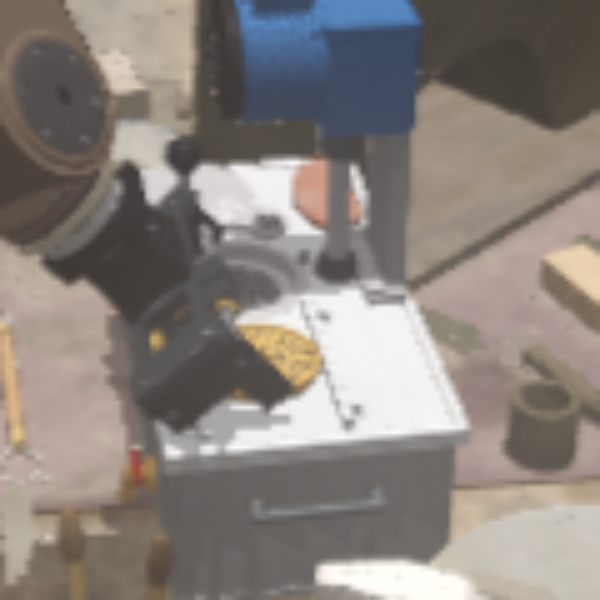

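Request:
play_rows --increments '[{"dx":-0.5,"dy":0,"dz":4,"rx":0,"ry":0,"rz":0},{"dx":-0.5,"dy":0,"dz":6.5,"rx":0,"ry":0,"rz":0},{"dx":-0.5,"dy":-5,"dz":6.5,"rx":0,"ry":0,"rz":0},{"dx":-0.5,"dy":-10,"dz":6.5,"rx":0,"ry":0,"rz":0},{"dx":-0.5,"dy":-16,"dz":6.5,"rx":0,"ry":0,"rz":0},{"dx":-0.5,"dy":-22,"dz":6.5,"rx":0,"ry":0,"rz":0},{"dx":-0.5,"dy":-28,"dz":6.5,"rx":0,"ry":0,"rz":0},{"dx":-0.5,"dy":-34,"dz":6.5,"rx":0,"ry":0,"rz":0}]' --fingers 0

```text
t: 8.85
eef_pos: [437.3, -191.2, 298.2]
tcp_rot: [3.135, -0.704, 0.06]
ft_force: [0.3, -0.4, 0.4]
opening: 0.007
```

Run:
```python
from plan import *
from cell import viewer
s=env.state();print(s["eef_pos"],s["tcp_rot"],s["joints"],ptm(190),s["ft_force"],s["opening"])
print(inc(tcp_for((7.6,-120,152.4),190)),inc(tcp_for((7.6,-60,152.4),190)))
w=viewer.read_camera("wrist");cv2.imwrite("pics/w8.png",w["image"][:,:,::-1])
```

```text
[ 437.28422021 -191.15075216  298.20696898] [ 3.13539926 -0.70417147  0.06014885] [-0.62068919  0.42597003  2.15245912  1.62484663  0.41509029 -0.6107139 ] [   7.72078004 -142.31739836  153.40158773] [ 0.26315956 -0.43699447  0.41136352] 0.006680557729169059
(array([  0.2, -22.2,   0.7]), array([ 0.01, -0.04,  0.06])) (array([  0.6, -82.2,   0.6]), array([ 0.01, -0.04,  0.06]))
```

View pics/w8.png

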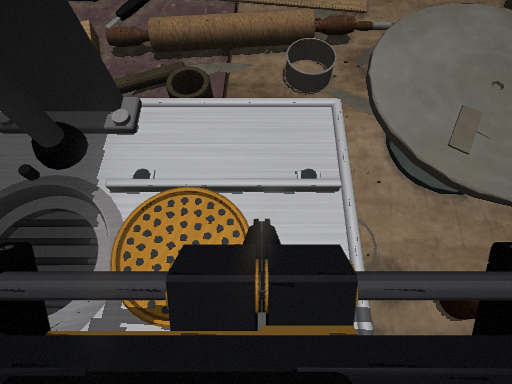

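Request:
play_rows --increments '[{"dx":0,"dy":-5,"dz":1,"rx":0,"ry":0,"rz":0},{"dx":0,"dy":-10,"dz":1,"rx":0,"ry":0,"rz":0.1},{"dx":0,"dy":-15,"dz":1,"rx":0,"ry":0,"rz":0.1},{"dx":0,"dy":-20,"dz":1,"rx":0,"ry":0,"rz":0.1},{"dx":0,"dy":-25,"dz":1,"rx":0,"ry":0,"rz":0.1},{"dx":0,"dy":-30,"dz":1,"rx":0,"ry":0,"rz":0.1},{"dx":0,"dy":-35,"dz":1,"rx":0,"ry":0,"rz":0.1},{"dx":0,"dy":-40,"dz":1,"rx":0,"ry":0,"rz":0.1}]' --fingers 0

```text
t: 9.57
eef_pos: [435.4, -149.9, 297.2]
tcp_rot: [-3.138, -0.704, 0.047]
ft_force: [-0.1, -1.7, 0.1]
opening: 0.001
```

Run:
```python
from plan import *
from cell import viewer
s=env.state();print(s["eef_pos"],s["tcp_rot"],s["joints"],ptm(190),s["ft_force"],s["opening"])
print(inc(tcp_for((7.6,-55,152.4),190)))
w=viewer.read_camera("wrist");cv2.imwrite("pics/w9.png",w["image"][:,:,::-1])
```

```text
[ 435.44363999 -149.92686418  297.20831885] [-3.13835137 -0.70395682  0.04678915] [-0.54034265  0.40979216  2.19583543  1.76876719  0.37733871 -0.68250369] [   7.97131865 -100.9040339   152.3745208 ] [-0.05367554 -1.69038737  0.11930661] 0.0009356555822120591
(array([  0.3, -45.9,  -0.2]), array([-0.  , -0.04, -0.03]))
```

View pics/w9.png

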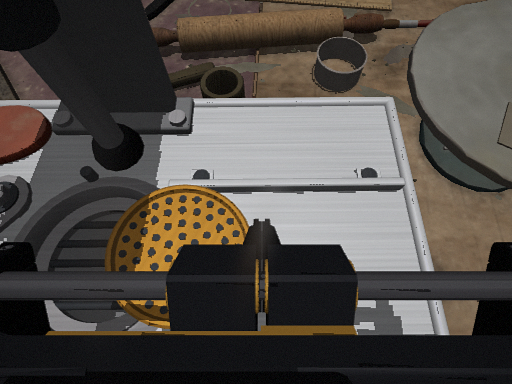

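Sliding well: the strainer is halfway over the lip and the finger is still flat on its edge. I'll continue a bit slower.

Request:
play_rows --increments '[{"dx":0,"dy":-4,"dz":0,"rx":0,"ry":0,"rz":0},{"dx":0,"dy":-8,"dz":0,"rx":0,"ry":0,"rz":0},{"dx":0,"dy":-12,"dz":0,"rx":0,"ry":0,"rz":0},{"dx":0,"dy":-16,"dz":0,"rx":0,"ry":0,"rz":0},{"dx":0,"dy":-20,"dz":0,"rx":0,"ry":0,"rz":0},{"dx":0,"dy":-24,"dz":0,"rx":0,"ry":0,"rz":0},{"dx":0,"dy":-28,"dz":0,"rx":0,"ry":0,"rz":0},{"dx":0,"dy":-32,"dz":0,"rx":0,"ry":0,"rz":0}]' --fingers 0

```text
t: 10.28
eef_pos: [433.7, -117.0, 297.4]
tcp_rot: [-3.138, -0.704, 0.047]
ft_force: [0.2, 0.0, -0.6]
opening: 0.006
```

Run:
```python
from plan import *
from cell import viewer
s=env.state();print(s["joints"],ptm(190),s["ft_force"],s["opening"])
print(inc(tcp_for((7.6,-55,152.4),190)))
w=viewer.read_camera("wrist");cv2.imwrite("pics/w10.png",w["image"][:,:,::-1])
```

```text
[-0.47048118  0.39720356  2.2245324   1.89343183  0.34801713 -0.75168811] [  7.96989006 -67.79861728 152.5768901 ] [ 0.20654798  0.03091929 -0.61462939] 0.006326526151680576
(array([  0.4, -12.9,  -0.1]), array([-0.01, -0.04, -0.03]))
```

View pics/w10.png

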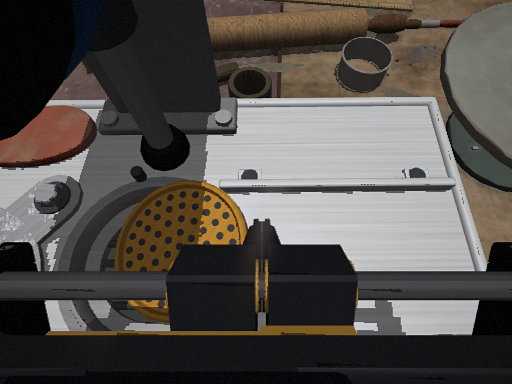

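Request:
play_rows --increments '[{"dx":0,"dy":-3,"dz":0,"rx":0,"ry":0,"rz":0},{"dx":0,"dy":-6,"dz":0,"rx":0,"ry":0,"rz":0},{"dx":0,"dy":-9,"dz":0,"rx":0,"ry":0,"rz":0},{"dx":0,"dy":-12,"dz":0,"rx":0,"ry":0,"rz":0},{"dx":0,"dy":-12,"dz":0,"rx":0,"ry":0,"rz":0}]' --fingers 0

```text
t: 10.75
eef_pos: [432.7, -103.9, 297.2]
tcp_rot: [-3.137, -0.703, 0.048]
ft_force: [-0.2, -0.6, 0.5]
opening: 0.005
```

Run:
```python
from plan import *
from cell import viewer
s=env.state();print(s["joints"],ptm(190),s["ft_force"],s["opening"])
w=viewer.read_camera("wrist");cv2.imwrite("pics/w11.png",w["image"][:,:,::-1])
```

```text
[-0.44171878  0.39318993  2.23510971  1.94476376  0.33719604 -0.78062523] [  7.52801244 -54.42706863 152.23944872] [-0.21987277 -0.58839964  0.47023619] 0.0048374594837828
```

View pics/w11.png

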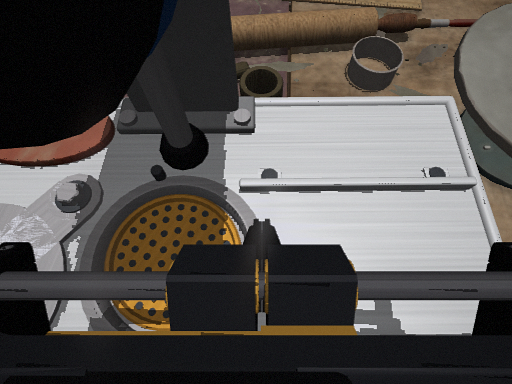

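Request:
play_rows --increments '[{"dx":0,"dy":5,"dz":0,"rx":0,"ry":0,"rz":0},{"dx":0,"dy":8,"dz":-15,"rx":0,"ry":0,"rz":0},{"dx":0,"dy":8,"dz":-40,"rx":0,"ry":0,"rz":0},{"dx":0,"dy":0,"dz":-70,"rx":0,"ry":0,"rz":0},{"dx":0,"dy":-30,"dz":-90,"rx":0,"ry":0,"rz":0},{"dx":0,"dy":-60,"dz":-95,"rx":0,"ry":0,"rz":0},{"dx":0,"dy":-90,"dz":-95,"rx":0,"ry":0,"rz":0},{"dx":0,"dy":-120,"dz":-95,"rx":0,"ry":0,"rz":0}]' --fingers 0

```text
t: 11.47
eef_pos: [364.8, 13.0, 370.7]
tcp_rot: [-3.138, -0.705, 0.047]
ft_force: [0.6, -0.7, 0.6]
opening: 0.002
```

Run:
```python
from plan import *
from cell import viewer
s=env.state();print(s["eef_pos"],s["joints"],ptm(190),s["ft_force"],s["opening"])
w=viewer.read_camera("wrist");cv2.imwrite("pics/w12.png",w["image"][:,:,::-1])
a=viewer.read_camera("side");cv2.imwrite("pics/d12.png",cv2.resize(a["image"][120:240,200:320,::-1],None,fx=5,fy=5,interpolation=2))
```

```text
[364.8124756   12.97843514 370.72375718] [-0.1800157   0.13328925  2.3221448   1.60625639  0.14969423 -0.20979413] [-54.04620566  65.4565085  226.0039248 ] [ 0.64915045 -0.65337449  0.59746147] 0.0018814302030349583
```

View pics/w12.png

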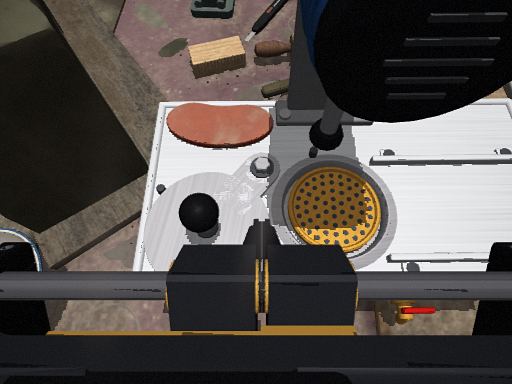

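View pics/d12.png

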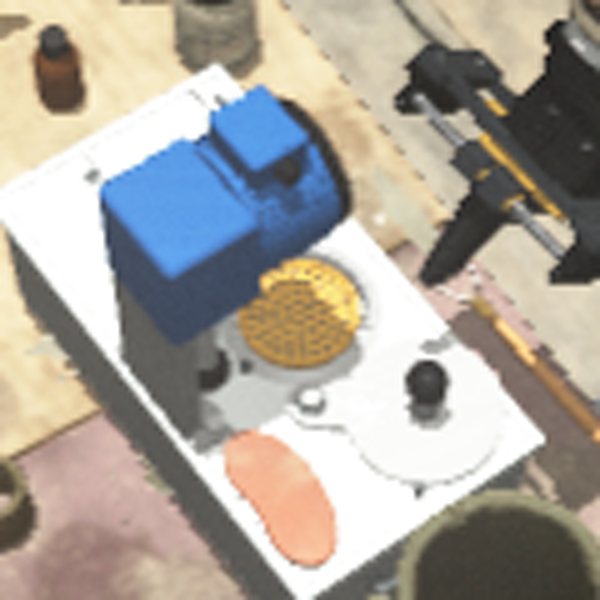

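```bash
python3 -c "
import cv2
i=cv2.imread('pics/w12.png')[140:280,250:410];cv2.imwrite('pics/w12c.png',cv2.resize(i,None,fx=4.2,fy=4.2,interpolation=2))"
python3 - <<'E'
from plan import *
from cell import viewer
w=viewer.read_camera("wrist");im=w["image"]
hsv=cv2.cvtColor(im,cv2.COLOR_RGB2HSV);m=cv2.inRange(hsv,(10,110,40),(35,255,255))[:265];m=cv2.morphologyEx(m,cv2.MORPH_CLOSE,np.ones((7,7)))
c=max(cv2.findContours(m,0,2)[0],key=cv2.contourArea);e=cv2.fitEllipse(c);print(e)
P=np.array([w2m(onz(w,*q[0],143)) for q in c]);(ctr,r)=cv2.minEnclosingCircle(P[:,:2].astype(np.float32));print(ctr,r)
b=tri([ray(w,199,212),ray(viewer.read_camera("side"),200+427/5,120+382/5)]);print(w2m(b))
print("ball above", [w2m(onz(w,199,212,186))])
E
```

```text
((337.7422180175781, 209.0067138671875), (83.30237579345703, 94.51616668701172), 112.42980194091797)
(-2.8789021968841553, 0.6470848321914673) 42.38913345336914
[-22.91626867 114.76693248 185.35890475]
ball above [array([-24.0381233 , 115.63789743, 186.        ])]
```

View pics/w12c.png

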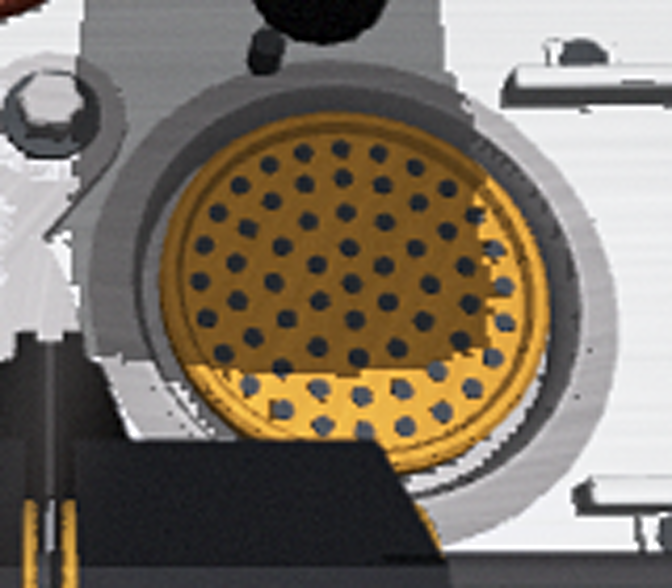

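Run:
```python
from plan import *
print(inc(tcp_for(ball(1.75),171+85)),inc(tcp_for(ball(1.75),171)))
```

```text
(array([  1.2, -48.4, -14. ]), array([-0.03, -0.04, -0.01])) (array([  0.9, -48.1,  71. ]), array([-0.03, -0.04, -0.01]))
```

Request:
play_rows --increments '[{"dx":0,"dy":-10,"dz":-10,"rx":0,"ry":0,"rz":0},{"dx":1,"dy":-20,"dz":-14,"rx":0,"ry":0,"rz":0},{"dx":1,"dy":-30,"dz":-14,"rx":0,"ry":0,"rz":0},{"dx":1,"dy":-40,"dz":-14,"rx":0,"ry":0,"rz":0},{"dx":1,"dy":-48,"dz":-14,"rx":0,"ry":0,"rz":0},{"dx":1,"dy":-48,"dz":-14,"rx":0,"ry":0,"rz":0},{"dx":1,"dy":-48,"dz":-14,"rx":0,"ry":0,"rz":0},{"dx":1,"dy":-48,"dz":-14,"rx":0,"ry":0,"rz":0}]' --fingers 0.6

```text
t: 12.33
eef_pos: [355.1, 58.1, 382.3]
tcp_rot: [-3.136, -0.703, 0.049]
ft_force: [-0.7, -0.4, 0.5]
opening: 0.51
```

Run:
```python
from plan import *
from cell import viewer
s=env.state();print(s["eef_pos"],s["joints"],ptm(171),s["opening"])
print(inc(tcp_for(ball(1.75),171)))
w=viewer.read_camera("wrist");cv2.imwrite("pics/w13.png",w["image"][:,:,::-1])
```

```text
[355.09396799  58.081647   382.33088793] [-0.03604135  0.10115204  2.31361242  1.16113124  0.06590381  0.3454057 ] [-74.02726221 111.5983606  251.84183164] 0.5098662113100194
(array([-0.7, -2.2, 85.3]), array([-0.04, -0.03, -0.02]))
```

View pics/w13.png

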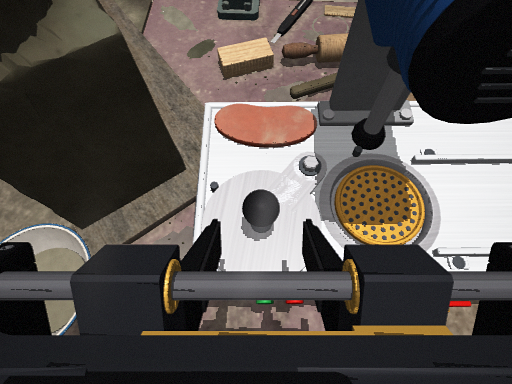

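j5 is close to its lower limit here (0.066), so I'll yaw the tool a bit to move away from it before going in.

```bash
cat >> plan.py <<'E'
def tcpy(pt_m,off,tilt,yaw): return m2w(*pt_m)-off*Rt(tilt,yaw).apply([0,0,1])
E
python3 - <<'E'
from plan import *
print(inc(tcpy(ball(1.75),171+85,.7,.22),.7,.22))
print(inc(tcpy(ball(1.75),171+40,.7,.22),.7,.22))
E
```

```text
(array([ 1.4, 25.2,  1.8]), array([ 1.  , -0.03, -1.25]))
(array([ 1. , 20.5, 46.5]), array([ 1.  , -0.03, -1.25]))
```

Request:
play_rows --increments '[{"dx":0,"dy":4,"dz":0,"rx":0.2,"ry":0,"rz":-0.2},{"dx":0,"dy":8,"dz":0,"rx":0.3,"ry":0,"rz":-0.4},{"dx":1,"dy":12,"dz":1,"rx":0.5,"ry":0,"rz":-0.6},{"dx":1,"dy":16,"dz":1,"rx":0.65,"ry":0,"rz":-0.8},{"dx":1,"dy":20,"dz":1,"rx":0.8,"ry":0,"rz":-1.0},{"dx":1,"dy":25,"dz":2,"rx":1.0,"ry":0,"rz":-1.2},{"dx":1,"dy":25,"dz":2,"rx":1.0,"ry":0,"rz":-1.2}]' --fingers 0.6

```text
t: 12.97
eef_pos: [358.7, 32.3, 381.3]
tcp_rot: [-3.138, -0.704, 0.213]
ft_force: [0.6, 0.4, 0.5]
opening: 0.597
```

Run:
```python
from plan import *
from cell import viewer
s=env.state();print(s["eef_pos"],s["joints"],ptm(171),s["opening"])
print(inc(tcpy(ball(1.75),171,.7,.22),.7,.22))
```

```text
[358.66230766  32.26136221 381.27962137] [-0.14828721  0.10409914  2.31449071  1.35141692  0.24035451 -0.05537841] [-73.22915616 103.40854922 250.88464608] 0.5971768445801805
(array([ 0.1, -0.9, 84.7]), array([ 0.01, -0.03, -0.05]))
```

Request:
play_rows --increments '[{"dx":0,"dy":-1,"dz":12,"rx":0,"ry":0,"rz":0},{"dx":0,"dy":-1,"dz":24,"rx":0,"ry":0,"rz":0},{"dx":0,"dy":-1,"dz":36,"rx":0,"ry":0,"rz":0},{"dx":0,"dy":-1,"dz":48,"rx":0,"ry":0,"rz":0},{"dx":0,"dy":-1,"dz":60,"rx":0,"ry":0,"rz":0},{"dx":0,"dy":-1,"dz":72,"rx":0,"ry":0,"rz":0},{"dx":0,"dy":-1,"dz":82,"rx":0,"ry":0,"rz":0},{"dx":0,"dy":-1,"dz":84,"rx":0,"ry":0,"rz":0}]' --fingers 0.6

```text
t: 13.63
eef_pos: [412.2, 44.9, 316.2]
tcp_rot: [-3.137, -0.702, 0.212]
ft_force: [0.6, 0.6, 0.1]
opening: 0.602
```

Request:
play_rows --increments '[{"dx":0,"dy":0,"dz":0,"rx":0,"ry":0,"rz":0},{"dx":0,"dy":0,"dz":0,"rx":0,"ry":0,"rz":0},{"dx":0,"dy":0,"dz":0,"rx":0,"ry":0,"rz":0},{"dx":0,"dy":0,"dz":0,"rx":0,"ry":0,"rz":0}]' --fingers 0.42

```text
t: 13.97
eef_pos: [411.9, 44.8, 316.6]
tcp_rot: [-3.138, -0.702, 0.211]
ft_force: [-0.3, 0.6, 0.8]
opening: 0.428
```

Run:
```python
from plan import *
from cell import viewer
s=env.state();p0=ptm(171);print(s["joints"],p0,s["opening"],s["tcp_rot"])
w=viewer.read_camera("wrist");cv2.imwrite("pics/w14.png",w["image"][:,:,::-1])
n=np.array([np.sin(.17),-np.cos(.17),0])
R0=R.from_euler("xyz",s["tcp_rot"])
for th in np.arange(1.75,-.01,-.1):
    q=ball(th)+4*n; r=R0.inv().apply(m2w(*q)-m2w(*p0)); print(round(th,2),np.round(r,1))
```

```text
[-0.09065105  0.31683098  2.2882616   2.18683811  0.24240835 -0.86380587] [-19.55622781 113.00745004 186.02618508] 0.4282678170864816 [-3.13759072 -0.70210166  0.21136217]
1.75 [-0.1  3.5 -0.1]
1.65 [-4.2  8.6 -3.6]
1.55 [-8.  14.3 -6.8]
1.45 [-11.3  20.4  -9.6]
1.35 [-14.1  27.  -12. ]
1.25 [-16.4  33.8 -14. ]
1.15 [-18.1  41.  -15.5]
1.05 [-19.4  48.3 -16.5]
0.95 [-20.   55.7 -17.1]
0.85 [-20.1  63.2 -17.2]
0.75 [-19.6  70.7 -16.8]
0.65 [-18.5  78.1 -15.9]
0.55 [-16.9  85.3 -14.6]
0.45 [-14.7  92.2 -12.8]
0.35 [-12.   98.9 -10.5]
0.25 [ -8.8 105.1  -7.9]
0.15 [ -5.2 110.9  -4.8]
0.05 [ -1.2 116.2  -1.4]
```

View pics/w14.png

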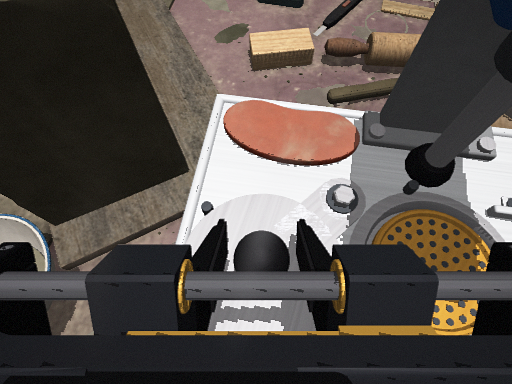

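The ball is centred between the fingers at (262,258). I'll swing the cover shut along the arc.

Request:
play_rows --increments '[{"dx":0,"dy":3.5,"dz":0,"rx":0,"ry":0,"rz":0},{"dx":-4,"dy":8.5,"dz":-3.5,"rx":0,"ry":0,"rz":0},{"dx":-8,"dy":14.5,"dz":-7,"rx":0,"ry":0,"rz":0},{"dx":-11.5,"dy":20.5,"dz":-9.5,"rx":0,"ry":0,"rz":0},{"dx":-14,"dy":27,"dz":-12,"rx":0,"ry":0,"rz":0},{"dx":-16.5,"dy":34,"dz":-14,"rx":0,"ry":0,"rz":0},{"dx":-18,"dy":41,"dz":-15.5,"rx":0,"ry":0,"rz":0},{"dx":-19.5,"dy":48,"dz":-16.5,"rx":0,"ry":0,"rz":0}]' --fingers 0.42

```text
t: 14.68
eef_pos: [396.4, -7.9, 316.5]
tcp_rot: [-3.137, -0.702, 0.212]
ft_force: [-2.7, 1.5, 0.7]
opening: 0.421
```

Run:
```python
from plan import *
s=env.state();p0=ptm(171);print(s["joints"],p0,s["opening"],s["ft_force"])
n=np.array([np.sin(.17),-np.cos(.17),0])
R0=R.from_euler("xyz",s["tcp_rot"])
for th in np.arange(.95,-.06,-.1):
    q=ball(th)+4*n; r=R0.inv().apply(m2w(*q)-m2w(*p0)); print(round(th,2),np.round(r,1))
```

```text
[-0.24807562  0.29940384  2.32442418  1.97135396  0.32107659 -0.78187769] [-37.83444472  61.28494935 185.91739993] 0.42145043175123986 [-2.73179597  1.47595612  0.70762253]
0.95 [ 0.1  7.6 -0. ]
0.85 [ 0.1 15.1 -0.1]
0.75 [ 0.6 22.6  0.3]
0.65 [ 1.6 30.   1.1]
0.55 [ 3.2 37.2  2.5]
0.45 [ 5.4 44.2  4.3]
0.35 [ 8.1 50.8  6.5]
0.25 [11.3 57.   9.2]
0.15 [14.9 62.9 12.2]
0.05 [19.  68.2 15.6]
-0.05 [23.4 72.9 19.3]
```

Request:
play_rows --increments '[{"dx":0,"dy":7.5,"dz":0,"rx":0,"ry":0,"rz":0},{"dx":0,"dy":15,"dz":0,"rx":0,"ry":0,"rz":0},{"dx":0.5,"dy":22.5,"dz":0.5,"rx":0,"ry":0,"rz":0},{"dx":1.5,"dy":30,"dz":1,"rx":0,"ry":0,"rz":0},{"dx":3,"dy":37,"dz":2.5,"rx":0,"ry":0,"rz":0},{"dx":5.5,"dy":44,"dz":4.5,"rx":0,"ry":0,"rz":0},{"dx":8,"dy":51,"dz":6.5,"rx":0,"ry":0,"rz":0},{"dx":11.5,"dy":57,"dz":9,"rx":0,"ry":0,"rz":0}]' --fingers 0.42

```text
t: 15.35
eef_pos: [422.3, -61.1, 316.8]
tcp_rot: [-3.137, -0.701, 0.212]
ft_force: [-2.0, 1.7, -0.0]
opening: 0.425
```

Request:
play_rows --increments '[{"dx":2,"dy":3,"dz":1.5,"rx":0,"ry":0,"rz":0},{"dx":4,"dy":6,"dz":3,"rx":0,"ry":0,"rz":0},{"dx":6,"dy":9,"dz":5,"rx":0,"ry":0,"rz":0},{"dx":8,"dy":12,"dz":7,"rx":0,"ry":0,"rz":0}]' --fingers 0.42

```text
t: 15.68
eef_pos: [435.3, -70.6, 316.6]
tcp_rot: [-3.136, -0.701, 0.212]
ft_force: [-0.6, 2.1, 0.9]
opening: 0.42
```

Run:
```python
from plan import *
from cell import viewer
s=env.state();p0=ptm(171);print(s["joints"],p0,s["opening"],s["ft_force"])
w=viewer.read_camera("wrist");cv2.imwrite("pics/w15.png",w["image"][:,:,::-1])
```

```text
[-0.37951427  0.3492396   2.22066807  1.66579859  0.37420567 -0.57680748] [ -2.31218423  -3.27225926 185.98909053] 0.41976145074036153 [-0.60137184  2.1321997   0.88261488]
```

View pics/w15.png

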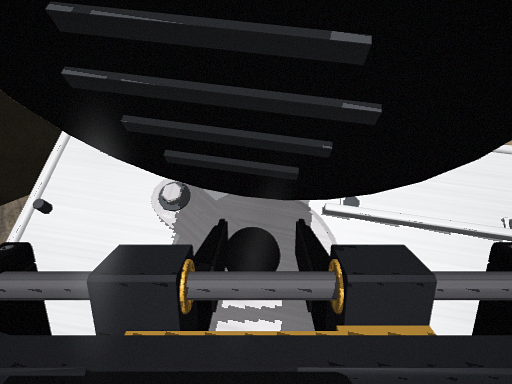

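Request:
play_rows --increments '[{"dx":1,"dy":1.5,"dz":1,"rx":0,"ry":0,"rz":0},{"dx":2,"dy":3,"dz":2,"rx":0,"ry":0,"rz":0}]' --fingers 0.42

```text
t: 15.9
eef_pos: [438.9, -72.7, 316.2]
tcp_rot: [-3.135, -0.702, 0.213]
ft_force: [-10.9, 11.1, 5.8]
opening: 0.419
```

Request:
play_rows --increments '[{"dx":0.5,"dy":1.5,"dz":0.5,"rx":0,"ry":0,"rz":0},{"dx":1,"dy":3,"dz":1,"rx":0,"ry":0,"rz":0}]' --fingers 0.42

```text
t: 16.07
eef_pos: [439.9, -73.8, 315.8]
tcp_rot: [-3.13, -0.702, 0.215]
ft_force: [-15.5, 19.4, 10.3]
opening: 0.422
```

Run:
```python
from plan import *
s=env.state();p0=ptm(171);print(p0,s["opening"],s["ft_force"])
```

```text
[  1.98244036  -5.24072197 185.24153806] 0.4220471683321222 [-15.49057075  19.35339785  10.2760393 ]
```

Request:
play_rows --increments '[{"dx":-0.5,"dy":-3,"dz":-0.5,"rx":0,"ry":0,"rz":0},{"dx":-1,"dy":-5,"dz":-1,"rx":0,"ry":0,"rz":0},{"dx":-1,"dy":-5,"dz":-1,"rx":0,"ry":0,"rz":0},{"dx":-1,"dy":-5,"dz":-1,"rx":0,"ry":0,"rz":0}]' --fingers 0.7

```text
t: 16.4
eef_pos: [437.6, -69.3, 316.1]
tcp_rot: [-3.13, -0.702, 0.215]
ft_force: [0.3, 0.0, -0.7]
opening: 0.643
```

Request:
play_rows --increments '[{"dx":0,"dy":0,"dz":-8,"rx":0,"ry":0,"rz":0},{"dx":0,"dy":0,"dz":-20,"rx":0,"ry":0,"rz":0},{"dx":0,"dy":0,"dz":-35,"rx":0,"ry":0,"rz":0},{"dx":0,"dy":0,"dz":-50,"rx":0,"ry":0,"rz":0},{"dx":0,"dy":0,"dz":-65,"rx":0,"ry":0,"rz":0},{"dx":0,"dy":0,"dz":-80,"rx":0,"ry":0,"rz":0},{"dx":0,"dy":0,"dz":-95,"rx":0,"ry":0,"rz":0},{"dx":0,"dy":0,"dz":-105,"rx":0,"ry":0,"rz":0}]' --fingers 0.7

```text
t: 17.07
eef_pos: [371.1, -85.2, 397.2]
tcp_rot: [-3.132, -0.702, 0.215]
ft_force: [-0.5, 0.0, -0.4]
opening: 0.7
```

Run:
```python
from plan import *
from cell import viewer
s=env.state();print(s["joints"],ptm(171),s["opening"],s["ft_force"])
w=viewer.read_camera("wrist");cv2.imwrite("pics/w16.png",w["image"][:,:,::-1])
a=viewer.read_camera("side");cv2.imwrite("pics/d16.png",cv2.resize(a["image"][100:260,180:340,::-1],None,fx=3.7,fy=3.7,interpolation=2))
g=cv2.inRange(w["image"],(0,0,0),(32,32,32))[165:225,215:310];n,l,st,ce=cv2.connectedComponentsWithStats(g);k=1+np.argmax(st[1:,4]);uv=ce[k]+[215,165];print(st[k],uv,w2m(onz(w,*uv,186)))
print(w2m(tri([ray(w,*uv),ray(a,180+309/3.7,100+279/3.7)])),proj(w,[m2w(*ball(0)),m2w(*ball(.1))]),proj(a,[m2w(*ball(0)),m2w(*ball(.1))]))
```

```text
[-0.49390581  0.11306035  2.23932712  1.13192883  0.49230591 -0.09261966] [-67.22349733 -13.39808568 266.70962494] 0.6996038734540834 [-0.50540393  0.01822164 -0.38642517]
[ 28  15  33  34 628] [255.74840764 194.49203822] [ -0.58757766   3.77060004 186.        ]
[ -6.05218904   6.82749231 191.61550046] [[260.17871671 194.53889357]
 [254.22156164 200.48353547]] [[259.51145276 175.25344727]
 [261.7566422  175.16675098]]
```

View pics/w16.png

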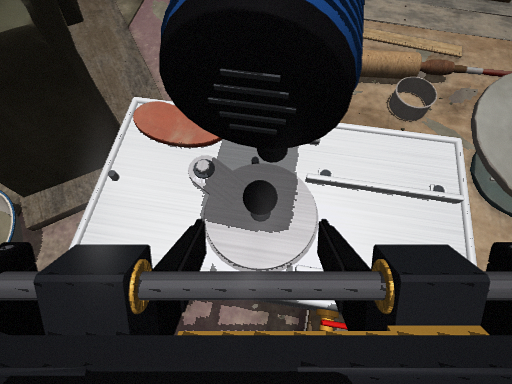

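View pics/d16.png

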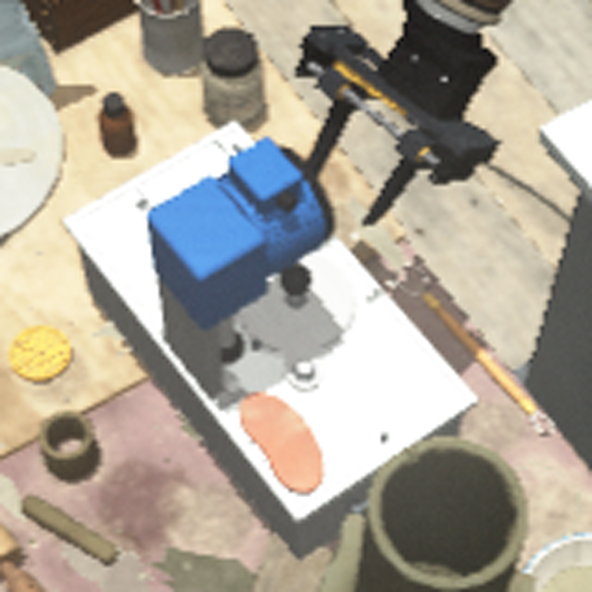

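Side view: the ball is at (259.7,175.7), where a fully shut cover puts it at (259.5,175.3). The bystanders are unchanged and the hand is clear.

```bash
python3 -c "
from cell import env
print(env.job_done(), env.state()['t'])"
```

```text
the job is handed in; nothing more can be done
the job is handed in; nothing more can be done
```

The job is done and handed in at about 17 s of the 72 s allowed. I swung the cover open to its stop, pushed the strainer along the rails and over the lip into its seat, then swung the cover shut and backed the hand away.

**Open and shut stops:** The force on the hand rose to about 12 N at the open stop and about 27 N at the shut stop, against roughly 2–4 N while swinging. After the hand let go, the ball in the side view was within 0.5 px of where a fully shut cover puts it.

**Strainer:** The wrist view showed it flat and centred in the port, with an apparent radius of 42.4 mm against the real 42 mm. The cover then passed over it with no extra force.

**Bystanders:** In the last pictures the rubber scraper, jar, bottle and loop tool looked unmoved. I did not specifically check the bowl and mould.

**Disagreements:**
- The wrist camera placed things 2–4 mm away from the other two views, and up to about 9 mm at the lid's far corners.
- One last two-view check put the ball about 9 mm off in the horizontal plane. I had fed it an out-of-date side-view pixel, so I discounted it.
- The very first move call was refused as invalid input; nothing moved.

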